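# Seat the hinge pin and hold the loupe in focus over it

## Robot

A 6-joint arm with a two-finger parallel gripper is mounted at the origin on a cart in front of the work surface, level with it; the furniture and walls round the work are solid. World frame = base frame: x ahead of the robot, y to its left, z up, the work surface at z = 0. Lengths are in m, angles in rad, forces in N, time in s.
With the tool pointing down it reaches from about 0.35 to 0.775 m from the base axis. Payload 5.5 kg.
Tool frame: the origin (TCP) lies at the very end of the fingers, on their centre line; the grasp point (between the pads) lies 19 mm behind it (grasp_offset is the distance from the TCP to the grasp point, in m); z points along the fingers, y is the line along which they close (so a half turn about z gives the same grasp; the last joint's range is limited). The gripper opens to 85 mm and grips with 20 to 120 N. Pads are 22 mm wide; open, the fingers measure 114 mm over their backs; the gripper's body (76 mm by 85 mm) begins 54 mm behind the grasp point. The pads swing forward as they close: fully open they stand 13 mm farther back than shut.
Start: joints at [0.982, 0.313, 0.046, 1.304, 0, 1.431], TCP at [0.25, 0.518, 0.231] pointing down, gripper open.
Joint ranges: [-2.76, 2.76], [-0.86, 1.69], [-1.03, 1.26], [-2.2, 2.34], [-1.47, 1.5], [-3.14, 3.14]. Speed limits (rad/s): [2.57, 2.57, 3.14, 3.14, 3.14, 3.14].

## Interface

Orientations are given as a unit quaternion [x, y, z, w].
In Python, from station import read_state, camera, sign_off, spot_in, grasp_offset gives the robot as it stands.
- The arm moves only by the tool servo_tool, never from a script. Its arguments are lists of equal length, an entry for each row: "slide": the shift along the tool's x, y, z scaled (see below), a list of three; "spin": the turn about the tool's z scaled (see below); "grip": the opening, from 0 (shut) to 1 (fully open). A call has exactly 8 rows; each row shifts and turns the commanded pose from where the row before left it, along the tool's axes as they then stand; what a row does not reach is not made up. The controller multiplies each number of a shift by 0.03 m and each number of a turn by 5 degrees. A row lasts 1/12 s, in which the tool goes at most 41.7 mm and 7.16 degrees, less where a joint would pass 70% of its speed; a pose out of reach is approached as far as the arm can. A call with a number of a shift or a turn outside -1 to 1 is refused whole. A call with a gripper value outside its range is refused whole. The fingers move at their own pace and stop on an object; "squeeze" is the grip in N (left out, the last holds). Time passes only in rows, so rows that do not move let the fingers close, or fill a call up. It gives the time, the measured TCP pose, the force, the opening and the grip force at its end, in the units of the state.
- read_state(): the state, without advancing time (a new reading comes with each control period).
- camera(name): name is "scene" or "side" or "wrist"; returns a dict with "pixels" (420x560x3 uint8, red, green, blue), "fx", "fy", "cx", "cy" (pixels), "eye" and "orientation" of the camera in the world. Camera axes: x right, y up, looking along -z (the intrinsics and any distortion apply to the point x, -y, -z); pixel columns grow to the right and rows downward; lengths in m; the calibration is good to about 2 mm. A picture is of the moment at which its call begins. There is no depth.
- sign_off(): hands the job in; it is judged then, once.
Trained networks look in a picture, given as the dict that the camera call returned (one of the last four; its "shot" number tells which), for a name from the list of things; names that differ only in an ending like _2 or _b are one class to them, and where a whole thing is asked for, a point or a joint stands for the part that bears it (a point fixed in the world has none). Each returns a list of dicts, best first, with "confidence" (0 to 1); they miss things now and then, are a little off and sometimes report something else, mostly with a low value. They report only what shows in the picture. A call takes as long as a camera call. They do not tell look-alikes from the thing itself.
- spot_in(label, picture): "rect" ([left, top, right, bottom] in pixels, round what is visible of it).
The state is a dict: "time_s": time; "joints": joint angles; "dq": joint speeds; "joint_torque": joint torques, N m; "tcp_pos": TCP position; "eef_rot": TCP orientation; "force": force on the tool from outside, world axes, zero at the start; "wrist_torque": the same for the moment, N m; "finger_gap": opening from 0.0 (shut) to 1.0 (fully open); "grip_force": force on a finger pad.
Only numpy, scipy, OpenCV 4.12 (cv2) and the standard library are available. Lean on these libraries where they do the work, as an engineer would, in place of code of your own. Each camera call takes 0.05 s, during which the arm holds its last target. There are 200 camera calls.

## Task

Push the half-entered hinge pin of the pivot joint straight down until its head sits fully home on the fork. Then pick up the loupe by its handle and hold it level and still, centred over the pin head, with the underside of its barrel at the height of the top face of the collar on the post; finish while holding it there, in the gripper alone. Do not touch the joint or the post with the loupe, do not shift the collar, and leave the note pad, relay module and small brown box where they are.

Things in the scene. Friction and masses are not known exactly. Their poses are not given: they have to be found in the camera images.
- pivot: Pivot joint, fixed to the bench. Origin on the bench under the upright pin axis. Aluminium plate 10 mm thick, x -45 to +135, y -50 to +60 mm. Steel fork 36 mm wide, top face at z = 56 mm, closed end at y = -42 mm, round the lug of a flat arm that runs 85 mm to +y (top at z = 44 mm). Steel post 10 mm diameter at x = +85 mm, y = 0, top at z = 155 mm, carries the collar.
- hinge_pin (a joint): How far the pin has been pushed down, m: 0 stands 24 mm proud, 0.024 is fully home (head resting on the upper fork ear). It starts part way, between 0 and 0.010. It slides straight down with about 6 N friction, stays where it is left, and stops solidly when home.
- pin_head (a point): Centre of the top face of the hinge pin's flat round steel head (22 mm diameter, 5 mm thick, on a 10 mm shank). 61 mm above the bench when home, up to 85 mm before.
- focus_mark (a point): Centre of the top face of the collar on the post: the focal height for the underside of the loupe barrel. The collar is a dark steel ring 28 mm diameter, 10 mm high, below this point, with a small clamp screw sticking out 26 mm on the side away from the pin; clamped 105 to 140 mm above the bench. It slips on the post at about 15 N.
- loupe: Loose loupe on a handle, about 0.19 kg, standing on the bench. Black tapered barrel 42 mm diameter, 41 mm high, in a 48 mm clamp ring. Origin at the centre of the barrel's underside; z up along the optical axis. Aluminium bar handle 12 mm wide (y), 16 mm high (z 20 to 36 mm) runs to -x, x = -22 to -136 mm; rubber foot 12 mm diameter under it at x = -126 mm, down to z = 0.
- loupe_grip (a point): The place to grip the handle: middle of the bar, 72 mm from the barrel axis (loupe -x) and 28 mm above the loupe's underside, about 20 mm from the centre of mass (which lies nearer the barrel). The bar is 12 mm wide across y here.
- loupe_foot (a point): Centre of the underside of the loupe barrel (same point as the loupe's origin).
- pad: Cream note pad 77x78x23 mm, loose bystander; origin at the centre of its underside.
- relay: White moulded relay module 31x31x24 mm, loose bystander; origin at the centre of its underside.
- box: Small closed brown cardboard box 70x120x45 mm, loose bystander; origin at the centre of its underside.
Mind the look-alikes: they are no part of the job. What is shaped like the pivot but red is not meant.

How it is judged:
On the way, in this order (a step that is already met when the one before it is completed fails the run):
1. the hinge pin is pushed fully home (value of joint hinge_pin above 0.0222 m), for 0.2 s.
2. the loupe is lifted off the bench in the fingers (height (world z) of loupe_foot above 0.04 m and contact force between loupe and the fingers above 1 N), for 0.2 s.
At the end, for the whole second after the job is handed in: The pin is within 1.8 mm of fully home; the loupe is held in the fingers, touching neither joint nor post, its barrel's underside within 6 mm of the height of the collar's top face and within 10 mm of the pin axis horizontally, tilted less than 0.12 rad (7 degrees), moving slower than 20 mm/s (value of joint hinge_pin above 0.0222 m and z of loupe_foot in the frame of focus_mark between -0.006 and 0.006 m and horizontal distance between loupe_foot and pin_head below 0.01 m and angle between loupe's own z axis and vertical below 0.12 rad and contact force between loupe and the fingers above 1 N and contact force between loupe and pivot below 0.1 N and linear speed of loupe below 0.02 m/s); the arm keeps its last pose, push and grip.
It fails at once if the loupe knocks against the joint or post (contact force between loupe and pivot above 1 N).
It fails at once if the collar is shifted by more than 3 mm (distance of focus_mark from where it was at the start of the episode above 0.003 m).
It fails at once if the note pad is shifted by more than 15 mm (distance of pad from where it was at the start of the episode above 0.015 m).
It fails at once if the relay module is shifted by more than 15 mm (distance of relay from where it was at the start of the episode above 0.015 m).
It fails at once if the brown box is shifted by more than 15 mm (distance of box from where it was at the start of the episode above 0.015 m).
It also fails if it takes over 64 s, if anything falls off the work surface, if the arm or the gripper's body presses on something with over 40 N, if the wrist force passes 120 N, or if a joint passes its speed limit or range.

## Working session

There is one attempt and no reset: what is moved stays moved. The work goes in short steps, Python scripts to look and compute and a tool call to move; the robot and the scene stay as the last step left them, time stands still between calls to the robot, and variables do not carry over. Pictures are saved under pics/ and viewed, at most 10 in all, crops included, and the job is handed in when it is done.

Besides the shell and the picture viewer there is one more tool, called after "Emit:" by a JSON object that holds its "api" and its "payload", one argument or row to a line. servo_tool: Moves the arm, as the interface text tells. Shifts and turns lie within -1 to 1; 1 stands for 0.03 m of shift or 5 degrees of turn. Its arguments: {"type":"object","properties":{"slide":{"type":"array","items":{"type":"array","items":{"type":"number"}}},"spin":{"type":"array","items":{"type":"number"}},"grip":{"type":"array","items":{"type":"number"}},"squeeze":{"type":"number"}},"required":["slide","spin","grip"]}

```bash
ls; mkdir -p pics
cat > h.py <<'E'
import numpy as np, cv2
from scipy.spatial.transform import Rotation as R
from station import read_state, camera, sign_off, spot_in, grasp_offset
def save(p,n): cv2.imwrite(f'pics/{n}.png',p['pixels'][:,:,::-1])
def ray(p,u,v):
    d=np.array([(u-p['cx'])/p['fx'],-(v-p['cy'])/p['fy'],-1.])
    d=R.from_quat(p['orientation']).apply(d); return np.array(p['eye']),d
def atz(p,u,v,z):
    e,d=ray(p,u,v); return e+d*(z-e[2])/d[2]
def proj(p,X):
    c=R.from_quat(p['orientation']).inv().apply(np.atleast_2d(X)-np.array(p['eye']))
    return np.c_[p['cx']+p['fx']*c[:,0]/-c[:,2], p['cy']-p['fy']*c[:,1]/-c[:,2]]
def tri(*obs):
    A=np.zeros((3,3));b=np.zeros(3)
    for p,u,v in obs:
        e,d=ray(p,u,v);d/=np.linalg.norm(d);M=np.eye(3)-np.outer(d,d);A+=M;b+=M@e
    return np.linalg.solve(A,b)
E
python3 - <<'E'
from h import *
import pickle
print(read_state(),grasp_offset)
ps={}
for n in ("scene","side"):
    p=camera(n);save(p,n+'0');ps[n]=p
    print(n,{k:v for k,v in p.items() if k!='pixels'})
    for l in ("pivot","pin_head","focus_mark","loupe","pad","relay","box"):
        try: print(l,[(np.round(d['rect']).tolist(),round(d['confidence'],2)) for d in spot_in(l,p)[:3]])
        except Exception as e: print(l,e)
pickle.dump(ps,open('ps0.pkl','wb'))
E
```

```text
pics
{'time_s': 0.0, 'joints': array([9.82428244e-01, 3.14008835e-01, 4.49660095e-02, 1.30360367e+00,
       3.53118414e-05, 1.43120723e+00]), 'dq': array([-0.00078137,  0.00207401,  0.00056797,  0.00234864, -0.00167929,
       -0.00047216]), 'joint_torque': array([ 1.26066301e-03, -4.80628288e+01,  2.98533583e+01,  1.93075184e-02,
        3.32000786e-05, -1.71234877e-06]), 'tcp_pos': array([0.24917613, 0.51763052, 0.23039878]), 'eef_rot': array([ 2.22511122e-01,  9.74929713e-01, -8.58193335e-04, -3.45824113e-04]), 'force': array([ 0.09522813, -0.26743913,  0.4929513 ]), 'wrist_torque': array([ 0.00593153, -0.0218364 , -0.0200446 ]), 'grip_force': 0.0, 'finger_gap': 0.9994765296787554} 0.0187
scene {'fx': 429.5302102728823, 'fy': 429.5302102728823, 'cx': 278.706408876555, 'cy': 214.76501657241892, 'eye': array([-0.00283246,  0.5435767 ,  0.59928367]), 'orientation': array([-0.14380862,  0.49396411,  0.82720497, -0.22594354]), 'shot': 1}
pivot [([341.0, 188.0, 411.0, 243.0], 0.72), ([132.0, 212.0, 224.0, 294.0], 0.67)]
pin_head [([186.0, 252.0, 192.0, 259.0], 0.52)]
focus_mark [([147.
[... 228 characters left out ...]
0.0], 0.62)]
box [([313.0, 180.0, 354.0, 216.0], 0.7)]
side {'fx': 515.4050790439064, 'fy': 515.4050790439064, 'cx': 278.0782909185591, 'cy': 213.42097449325047, 'eye': array([ 0.48730508, -1.36791703,  0.9450445 ]), 'orientation': array([ 0.44459416, -0.00882373,  0.00415653,  0.89567902]), 'shot': 2}
pivot [([292.0, 159.0, 354.0, 210.0], 0.81), ([158.0, 257.0, 233.0, 324.0], 0.71)]
pin_head [([172.0, 281.0, 180.0, 292.0], 0.52), ([335.0, 163.0, 347.0, 166.0], 0.25)]
focus_mark [([205.0, 270.0, 221.0, 279.0], 0.61), ([335.0, 164.0, 348.0, 169.0], 0.37)]
loupe [([248.0, 234.0, 310.0, 253.0], 0.58)]
pad [([339.0, 228.0, 370.0, 253.0], 0.88)]
relay []
box [([254.0, 295.0, 286.0, 349.0], 0.76)]
```

Run:
```python
import cv2
a=cv2.imread('pics/scene0.png')[150:380,90:450];cv2.imwrite('pics/s0c.png',cv2.resize(a,None,fx=2.2,fy=2.2,interpolation=2))
a=cv2.imread('pics/side0.png')[130:380,110:410];cv2.imwrite('pics/d0c.png',cv2.resize(a,None,fx=2.4,fy=2.4,interpolation=2))
```

```text
(no output)
```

View pics/s0c.png

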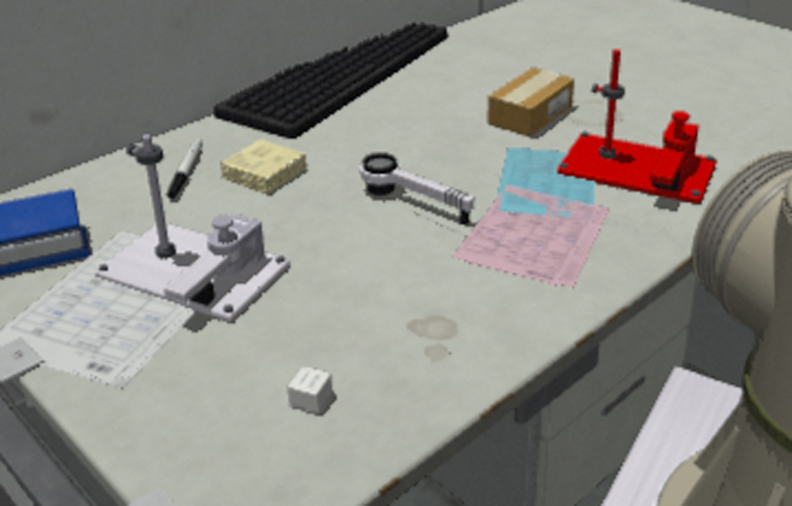

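View pics/d0c.png

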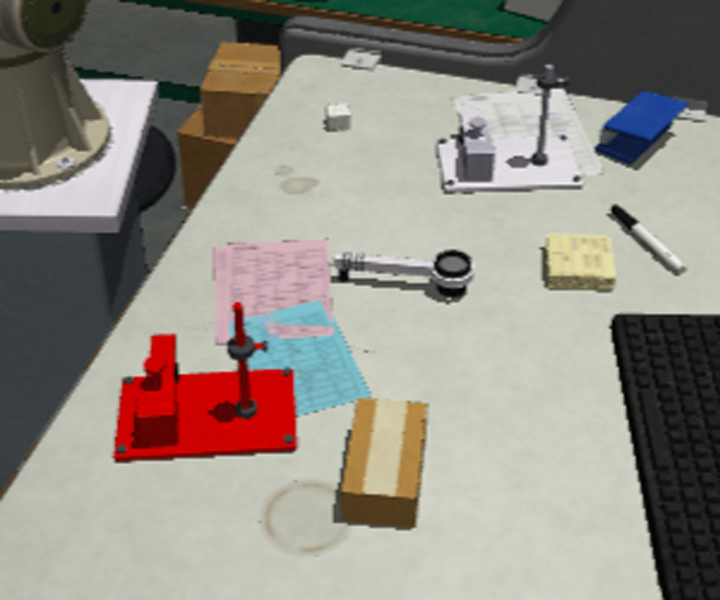

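The white pivot has its pin head near scene (192,251) / side (309,182), and its collar at (157,217) / (339,163). The loupe barrel is at scene (262,224) / side (298,239), with its handle foot at scene (301,246). The red pivot is the decoy.

Run:
```python
from h import *
import pickle
ps=pickle.load(open('ps0.pkl','rb'));s,d=ps['scene'],ps['side']
S=lambda x,y:(s,90+x/2.2,150+y/2.2)
D=lambda x,y:(d,110+x/2.4,130+y/2.4)
print('head',tri(S(225,221),D(477,124)))
print('collar',tri(S(147,149),D(549,80)))
print('posttop',tri(S(147,137),D(548,67)))
print('postbase',tri(S(165,250),D(540,160)))
print('barreltop',tri(S(379,160),D(454,261)))
print('foot',tri(S(465,220),D(344,276)))
print('handle end',tri(S(469,200),D(337,262)))
for n,a in (('relay',S(312,405)),('pad',S(265,180)),):print(n,atz(*a,0))
print('box',atz(*D(380,500),0),atz(*D(390,400),.045))
print('red',atz(*D(160,375),.06),atz(*D(240,310),.15))
# plate corners on z=.01
for c in (S(97,265),S(233,318),S(288,265)): print('S plate',atz(*c,.01))
for c in (D(437,140),D(448,185),D(582,182),D(565,133)): print('D plate',atz(*c,.01))
```

```text
head [ 0.59765205 -0.05579089  0.07183886]
collar [ 0.68574565 -0.04794037  0.13549497]
posttop [ 0.68218329 -0.04630157  0.15217234]
postbase [ 0.68429702 -0.04673856  0.01117705]
barreltop [ 0.56167963 -0.28993954  0.04029852]
foot [ 0.43508647 -0.27508613  0.0025453 ]
handle end [ 0.42970664 -0.2790757   0.02829272]
relay [0.40859296 0.05512223 0.        ]
pad [ 0.69731208 -0.23509221  0.        ]
box [ 0.48364852 -0.59807135  0.        ] [ 0.4919189  -0.51021907  0.045     ]
red [ 0.26330397 -0.49483129  0.06      ] [ 0.34819155 -0.49649273  0.15      ]
S plate [0.72807101 0.00982524 0.01      ]
S plate [0.5412412  0.00560696 0.01      ]
S plate [ 0.54936485 -0.09284183  0.01      ]
D plate [ 0.55105139 -0.00160288  0.01      ]
D plate [ 0.56283198 -0.10246949  0.01      ]
D plate [ 0.73494719 -0.09153995  0.01      ]
D plate [0.72480078 0.02001047 0.01      ]
```

Emit:
{"api": "servo_tool", "payload": {
  "slide": [
    [0,0,0],
    [0,0,0],
    [0,0,0],
    [0,0,0],
    [-0.72,-0.97,0],
    [-0.72,-0.97,0],
    [-0.72,-0.97,0],
    [-0.72,-0.97,0]
  ],
  "spin": [-1,-1,-1,-1,0,0,0,0],
  "grip": [0,0,0,0,0,0,0,0]
}}

```text
time_s: 1.47
tcp_pos: [0.3242, 0.3925, 0.2313]
eef_rot: [0.049, 0.999, 0.0, 0.0]
force: [0.9, 0.4, -1.0]
finger_gap: -0.0
grip_force: 0.0
```

Emit:
{"api": "servo_tool", "payload": {
  "slide": [
    [-0.72,-0.97,0],
    [-0.72,-0.97,0],
    [-0.72,-0.97,0],
    [-0.72,-0.97,0],
    [-0.72,-0.97,0],
    [-0.72,-0.97,0],
    [-0.72,-0.97,0],
    [-0.72,-0.97,0]
  ],
  "spin": [0,0,0,0,0,0,0,0],
  "grip": [0,0,0,0,0,0,0,0]
}}

```text
time_s: 2.13
tcp_pos: [0.4733, 0.1431, 0.2316]
eef_rot: [0.05, 0.999, 0.0, 0.0]
force: [1.0, 0.1, -0.4]
finger_gap: -0.001
grip_force: 0.0
```

```bash
cat >> h.py <<'E'
def units(target,yawy=None):
    """remaining slide units (tool axes) to reach target TCP, and angle of tool y"""
    s=read_state();r=R.from_quat(s['eef_rot']);m=r.as_matrix()
    return s['time_s'],s['tcp_pos'].round(4),'yang',round(float(np.degrees(np.arctan2(m[1,1],m[0,1]))),2),'tilt',round(float(np.degrees(np.arccos(-m[2,2]))),2),'units',(r.inv().apply(np.array(target)-s['tcp_pos'])/.03).round(3),'F',s['force'].round(1),s['grip_force'],s['finger_gap']
E
python3 - <<'E'
from h import *
print(units([.598,-.055,.15]))
p=camera('wrist');save(p,'w1');print(p['eye'],p['orientation'],p['fx'])
for l in ("pivot","pin_head","focus_mark","loupe"): print(l,[(np.round(x['rect']).tolist(),round(x['confidence'],2)) for x in spot_in(l,p)[:3]])
E
```

```text
(2.1333, array([0.4733, 0.1431, 0.2316]), 'yang', 84.28, 'tilt', 0.05, 'units', array([-4.791, -6.159,  2.721]), 'F', array([ 1. ,  0.1, -0.4]), 0.0, -0.0014039918484247734)
[0.40774343 0.14979707 0.37324662] [-0.09623026 -0.08770448  0.6647656   0.73561835] 322.20241869483056
pivot [([75.0, 257.0, 189.0, 363.0], 0.87)]
pin_head [([95.0, 314.0, 119.0, 331.0], 0.51)]
focus_mark []
loupe []
```

View pics/w1.png

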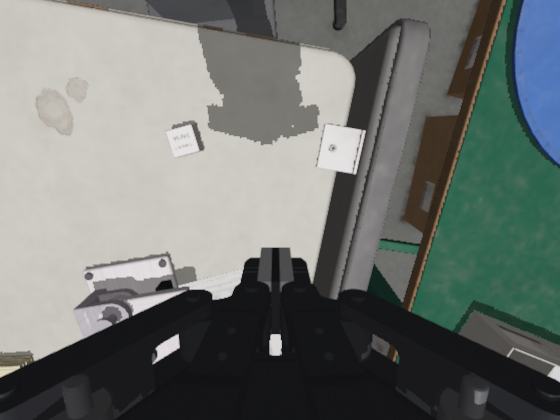

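The wrist view shows the pivot at the lower left with its pin head at about (107,318), partly hidden by the gripper. I'll shift for a clearer view.

Emit:
{"api": "servo_tool", "payload": {
  "slide": [
    [-0.76,-0.53,0],
    [-0.76,-0.53,0],
    [-0.76,-0.53,0],
    [-0.76,-0.53,0],
    [-0.76,-0.53,0],
    [-0.76,-0.53,0],
    [0,0,0],
    [0,0,0]
  ],
  "spin": [0,0,0,0,0,0,0,0],
  "grip": [0,0,0,0,0,0,0,0]
}}

```text
time_s: 3.05
tcp_pos: [0.5994, 0.0371, 0.2307]
eef_rot: [0.049, 0.999, 0.0, -0.001]
force: [-0.7, 1.2, 1.0]
finger_gap: 0.002
grip_force: 0.0
```

Run:
```python
from h import *
import pickle
p=camera('wrist');save(p,'w2');pickle.dump(p,open('w2.pkl','wb'))
print(units([.598,-.055,.15]))
for l in ("pivot","pin_head","focus_mark"): print(l,[(np.round(x['rect']).tolist(),round(x['confidence'],2)) for x in spot_in(l,p)[:3]])
a=p['pixels'][150:420,0:360,::-1];cv2.imwrite('pics/w2c.png',cv2.resize(a,None,fx=2.2,fy=2.2,interpolation=2))
```

```text
(3.1, array([0.5987, 0.0377, 0.2309]), 'yang', 84.37, 'tilt', 0.09, 'units', array([-0.285, -3.078,  2.694]), 'F', array([ 0.2,  0.8, -0.7]), 0.0, 0.006058983315462783)
pivot [([147.0, 142.0, 272.0, 294.0], 0.64)]
pin_head [([171.0, 193.0, 195.0, 218.0], 0.96)]
focus_mark [([256.0, 2.0, 289.0, 22.0], 0.43), ([169.0, 190.0, 198.0, 215.0], 0.31)]
```

View pics/w2c.png

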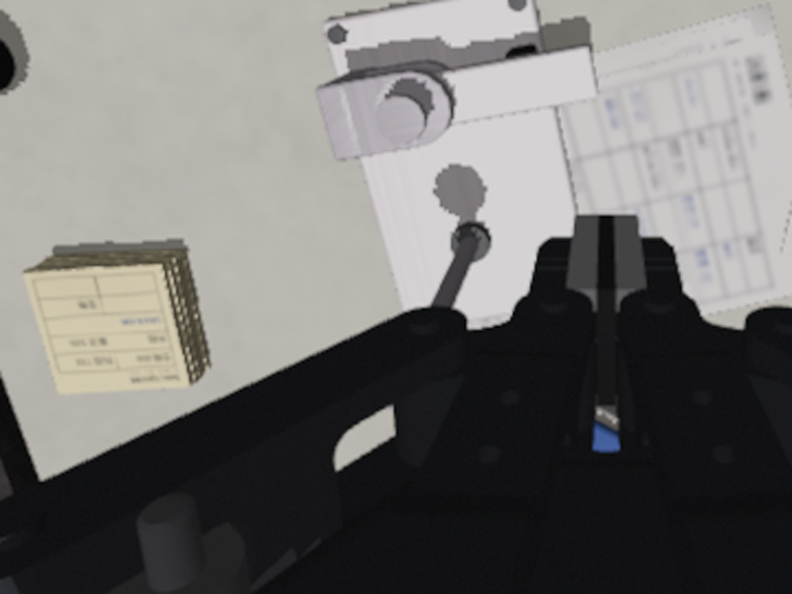

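The pin head's top face is at w2 (183,203) and the post base at (214,259). Next I'll fit these with the other views.

Run:
```python
from h import *
import pickle
ps=pickle.load(open('ps0.pkl','rb'));s,d=ps['scene'],ps['side'];w=pickle.load(open('w2.pkl','rb'))
S=lambda x,y:(s,90+x/2.2,150+y/2.2)
D=lambda x,y:(d,110+x/2.4,130+y/2.4)
W=lambda x,y:(w,x/2.2,150+y/2.2)
print('head3',tri(S(225,221),D(477,124),W(402,117)))
for z in (.073,.076,.079): print(z,atz(*W(402,117),z),atz(*S(225,221),z),atz(*D(477,124),z))
print('base',atz(*W(470,240),.018),atz(*W(402,117),.076))
for c in ((337,33),(517,2)): print('bolt',atz(*W(*c),.013))
a=s['pixels'][200:270,140:230,::-1];A=cv2.resize(a,None,fx=6,fy=6,interpolation=2)[:, :400]
b=d['pixels'][150:215,290:360,::-1];B=cv2.resize(b,None,fx=5.7,fy=6.46,interpolation=2)[:, :399];
B=cv2.resize(B,(399,420))
A=cv2.resize(a,None,fx=6,fy=6,interpolation=2)[:, :400]
A=cv2.resize(A,(400,420))
cv2.imwrite('pics/m.png',np.hstack([A,B]))
```

```text
head3 [ 0.59730876 -0.05358557  0.07126377]
0.073 [ 0.59671458 -0.05093027  0.073     ] [ 0.59471994 -0.05409936  0.073     ] [ 0.59848246 -0.05624647  0.073     ]
0.076 [ 0.59608713 -0.04998213  0.076     ] [ 0.59131369 -0.0506924   0.076     ] [ 0.59809999 -0.06075887  0.076     ]
0.079 [ 0.59545968 -0.04903398  0.079     ] [ 0.58790743 -0.04728544  0.079     ] [ 0.59771752 -0.06527127  0.079     ]
base [ 0.67914799 -0.0436856   0.018     ] [ 0.59608713 -0.04998213  0.076     ]
bolt [ 0.56287516 -0.09500062  0.013     ]
bolt [ 0.55666951 -0.00248527  0.013     ]
```

View pics/m.png

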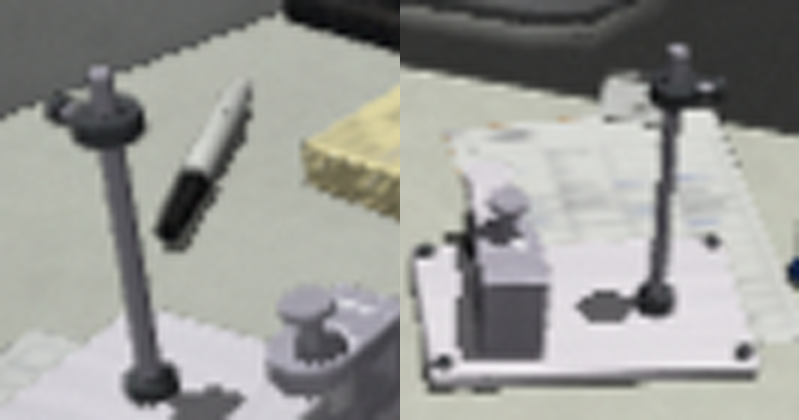

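Emit:
{"api": "servo_tool", "payload": {
  "slide": [
    [-0.05,-0.74,0],
    [-0.05,-0.74,0],
    [-0.05,-0.74,0],
    [-0.05,-0.74,0],
    [0,0,1],
    [0,0,1],
    [0,0,1],
    [0,0,1]
  ],
  "spin": [0,0,0,0,0,0,0,0],
  "grip": [0,0,0,0,0,0,0,0]
}}

```text
time_s: 3.92
tcp_pos: [0.5959, -0.0518, 0.1109]
eef_rot: [0.049, 0.999, 0.0, 0.001]
force: [1.0, -0.0, 0.0]
finger_gap: 0.0
grip_force: 0.0
```

Emit:
{"api": "servo_tool", "payload": {
  "slide": [
    [0,0,0.2],
    [0,0,0.2],
    [0,0,0.2],
    [0,0,0.2],
    [0,0,0.1],
    [0,0,0.1],
    [0,0,0],
    [0,0,0]
  ],
  "spin": [0,0,0,0,0,0,0,0],
  "grip": [0,0,0,0,0,0,0,0]
}}

```text
time_s: 4.58
tcp_pos: [0.5967, -0.0527, 0.0818]
eef_rot: [0.05, 0.999, 0.0, 0.0]
force: [0.7, -0.4, -0.8]
finger_gap: -0.001
grip_force: 0.0
```

Run:
```python
from h import *
print(units([.596,-.051,.0605]))
```

```text
(4.5833, array([ 0.5967, -0.0527,  0.0818]), 'yang', 84.28, 'tilt', 0.04, 'units', array([0.03 , 0.055, 0.709]), 'F', array([ 0.7, -0.4, -0.8]), 0.0, -0.001191375068173902)
```

Emit:
{"api": "servo_tool", "payload": {
  "slide": [
    [0.03,0.05,0.1],
    [0,0,0.1],
    [0,0,0.1],
    [0,0,0.1],
    [0,0,0.1],
    [0,0,0.05],
    [0,0,0.05],
    [0,0,0]
  ],
  "spin": [0,0,0,0,0,0,0,0],
  "grip": [0,0,0,0,0,0,0,0]
}}

```text
time_s: 5.25
tcp_pos: [0.596, -0.051, 0.0637]
eef_rot: [0.05, 0.999, 0.0, 0.001]
force: [-0.7, 0.5, 3.6]
finger_gap: -0.001
grip_force: 1.7
```

Emit:
{"api": "servo_tool", "payload": {
  "slide": [
    [0,0,0.05],
    [0,0,0.05],
    [0,0,0],
    [0,0,0],
    [0,0,0],
    [0,0,0],
    [0,0,0],
    [0,0,0]
  ],
  "spin": [0,0,0,0,0,0,0,0],
  "grip": [0,0,0,0,0,0,0,0]
}}

```text
time_s: 5.92
tcp_pos: [0.596, -0.051, 0.061]
eef_rot: [0.05, 0.999, 0.0, 0.001]
force: [-1.4, 1.6, 6.3]
finger_gap: 0.002
grip_force: 3.0
```

Emit:
{"api": "servo_tool", "payload": {
  "slide": [
    [0,0,0.04],
    [0,0,0.03],
    [0,0,0],
    [0,0,0],
    [0,0,0],
    [0,0,0],
    [0,0,0],
    [0,0,0]
  ],
  "spin": [0,0,0,0,0,0,0,0],
  "grip": [0,0,0,0,0,0,0,0]
}}

```text
time_s: 6.58
tcp_pos: [0.5961, -0.051, 0.0609]
eef_rot: [0.05, 0.999, -0.0, 0.001]
force: [-4.5, 1.1, 18.6]
finger_gap: 0.002
grip_force: 9.1
```

The pin is fully home against a solid stop at z=0.061. I'll retreat and measure the collar height by wrist parallax.

Emit:
{"api": "servo_tool", "payload": {
  "slide": [
    [0,0,-1],
    [0,0,-1],
    [0,0,-1],
    [0,0,-1],
    [-0.8,0.76,-0.9],
    [-0.8,0.76,-0.8],
    [-0.8,0.76,0],
    [-0.8,0.76,0]
  ],
  "spin": [0,0,0,0,0,0,0,0],
  "grip": [0,0,0,0,0,0,0,0]
}}

```text
time_s: 7.25
tcp_pos: [0.7017, 0.0302, 0.2312]
eef_rot: [0.05, 0.999, -0.0, 0.002]
force: [0.3, 0.1, -0.4]
finger_gap: -0.001
grip_force: 0.0
```

Emit:
{"api": "servo_tool", "payload": {
  "slide": [
    [0,0,0],
    [0,0,0],
    [0,0,0],
    [0,0,0],
    [0,0,0],
    [0,0,0],
    [0,0,0],
    [0,0,0]
  ],
  "spin": [0,0,0,0,0,0,0,0],
  "grip": [0,0,0,0,0,0,0,0]
}}

```text
time_s: 7.92
tcp_pos: [0.6994, 0.0291, 0.2291]
eef_rot: [0.05, 0.999, 0.0, 0.0]
force: [0.7, -0.7, -0.1]
finger_gap: 0.001
grip_force: 0.0
```

Run:
```python
from h import *
import pickle
p=camera('wrist');save(p,'w3');pickle.dump(p,open('w3.pkl','wb'))
print(units([.70,-.125,.23]))
print(proj(p,[[.681,-.045,.155],[.681,-.045,.12],[.681,-.045,.135],[.596,-.051,.061]]))
for l in ("pin_head","focus_mark"): print(l,[(np.round(x['rect']).tolist(),round(x['confidence'],2)) for x in spot_in(l,p)[:3]])
```

```text
(7.9667, array([0.6994, 0.0292, 0.229 ]), 'yang', 84.25, 'tilt', 0.03, 'units', array([-0.534, -5.112, -0.034]), 'F', array([ 0.4,  0.3, -0.4]), 0.0, -0.0013546758728140889)
[[165.40154467 207.4198829 ]
 [179.83087691 196.52749401]
 [174.14073815 200.82285592]
 [175.19906136  91.88074043]]
pin_head [([165.0, 81.0, 188.0, 106.0], 0.97)]
focus_mark [([156.0, 183.0, 198.0, 238.0], 0.73)]
```

Emit:
{"api": "servo_tool", "payload": {
  "slide": [
    [0.08,-0.86,0],
    [0.08,-0.86,0],
    [0.08,-0.86,0],
    [0.08,-0.86,0],
    [0.08,-0.86,0],
    [0.08,-0.86,0],
    [0,0,0],
    [0,0,0]
  ],
  "spin": [0,0,0,0,0,0,0,0],
  "grip": [1,1,1,1,1,1,1,1]
}}

```text
time_s: 8.73
tcp_pos: [0.6695, -0.1246, 0.2285]
eef_rot: [0.051, 0.999, 0.0, 0.0]
force: [-0.0, 0.7, -0.1]
finger_gap: 1.001
grip_force: 0.0
```

Run:
```python
from h import *
import pickle
p=camera('wrist');save(p,'w4');pickle.dump(p,open('w4.pkl','wb'));q=pickle.load(open('w3.pkl','rb'))
print(units([.49,-.284,.23]))
print(proj(p,[[.681,-.045,.155],[.681,-.045,.12],[.681,-.045,.135],[.596,-.051,.061]]))
for l in ("pin_head","focus_mark","loupe"): print(l,[(np.round(x['rect']).tolist(),round(x['confidence'],2)) for x in spot_in(l,p)[:3]])
out=[]
for x in (q,p):
    u,v=proj(x,[[.681,-.045,.14]])[0].astype(int); u=max(u,50);v0=min(max(v-50,0),320)
    print('crop origin',u-50,v0); out.append(cv2.resize(x['pixels'][v0:v0+100,u-50:u+50,::-1],(400,400),interpolation=2))
cv2.imwrite('pics/c34.png',np.hstack(out))
```

```text
(8.7833, array([ 0.6698, -0.1234,  0.2285]), 'yang', 84.22, 'tilt', 0.03, 'units', array([ 5.423, -5.929, -0.052]), 'F', array([-0.1,  0.1, -0.1]), 0.0, 1.0011989868302988)
[[389.4097614  226.85979052]
 [374.47556136 213.59329446]
 [380.37131554 218.83066903]
 [346.36771261 108.10541971]]
pin_head [([334.0, 97.0, 358.0, 122.0], 0.83)]
focus_mark [([361.0, 200.0, 401.0, 252.0], 0.56)]
loupe [([75.0, 2.0, 130.0, 124.0], 0.79)]
crop origin 122 152
crop origin 332 170
```

View pics/c34.png

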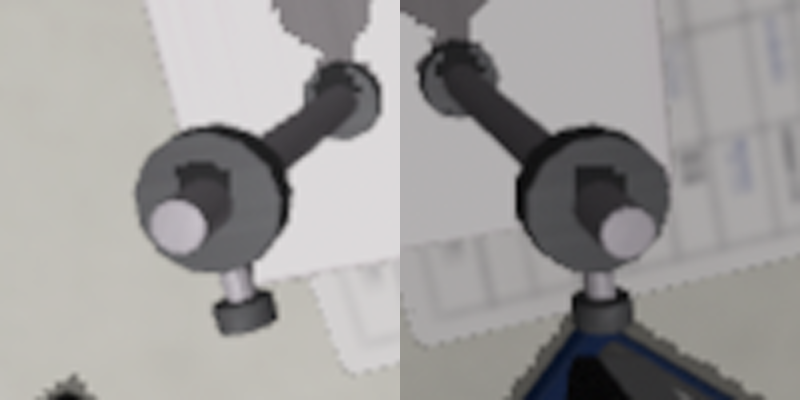

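Both collar faces are clear. Their ellipse centres are at w3 (174.3,202.0) and w4 (381.1,220.1), and the post tops are at (166.8,208.8) and (389,227.8).

Run:
```python
from h import *
import pickle
q,p=[pickle.load(open(f,'rb')) for f in('w3.pkl','w4.pkl')]
print('collar',tri((q,174.,201.7),(p,380.9,219.8)))
print('posttop',tri((q,166.4,208.4),(p,388.7,227.4)))
print('head',tri((q,176.5,93),(p,346,109.5)), atz(q,176.5,93,.061),atz(p,346,109.5,.061))
cv2.imwrite('pics/l4.png',cv2.resize(p['pixels'][0:160,0:230,::-1],None,fx=3.4,fy=3.4,interpolation=2))
s=camera('side'); print([x for x in spot_in('loupe',s)[:2]])
```

```text
collar [ 0.68148214 -0.04490738  0.13594719]
posttop [ 0.68200352 -0.04499107  0.15345768]
head [ 0.59693516 -0.05077708  0.05831819] [ 0.59706239 -0.05000033  0.061     ] [ 0.5971849  -0.05139234  0.061     ]
[{'rect': [246.8, 230.5, 304.7, 253.5], 'confidence': 0.6}]
```

View pics/l4.png

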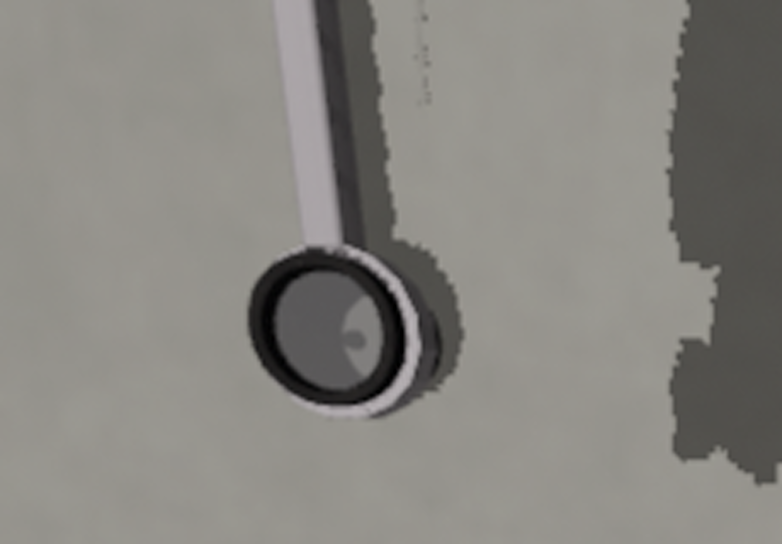

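The loupe barrel top centre is at w4 (97,96). The handle top centreline runs from (87,0) to (95.6,70.6).

Run:
```python
from h import *
import pickle
p=pickle.load(open('w4.pkl','rb'))
b=atz(p,96.7,96,.041);a=atz(p,86.8,0.5,.036);c=atz(p,95.6,70.,.036)
print(b,a,c); d=(a-c)[:2];d/=np.linalg.norm(d);print('handle angle',np.degrees(np.arctan2(d[1],d[0])))
g=np.r_[b[:2]+.072*d,.12];print(g,units(g))
```

```text
[ 0.55940457 -0.28587874  0.041     ] [ 0.47696879 -0.27719973  0.036     ] [ 0.5354796  -0.28369285  0.036     ]
handle angle 173.6676249228936
[ 0.48784385 -0.27793743  0.12      ] (9.0333, array([ 0.6701, -0.1218,  0.2286]), 'yang', 84.38, 'tilt', 0.01, 'units', array([ 5.537, -5.775,  3.617]), 'F', array([ 0.2, -0.3, -0.1]), 0.0, 0.999545100728053)
```

Emit:
{"api": "servo_tool", "payload": {
  "slide": [
    [0.79,-0.83,0],
    [0.79,-0.83,0],
    [0.79,-0.83,0],
    [0.79,-0.83,0],
    [0.79,-0.82,0.7],
    [0.79,-0.82,0.8],
    [0.79,-0.82,0.8],
    [0,0,0.8]
  ],
  "spin": [0,0,0,0,0,0,0,0],
  "grip": [1,1,1,1,1,1,1,1]
}}

```text
time_s: 9.7
tcp_pos: [0.4842, -0.2815, 0.1352]
eef_rot: [0.052, 0.999, -0.001, -0.0]
force: [0.6, 0.8, 0.1]
finger_gap: 1.001
grip_force: 0.0
```

Emit:
{"api": "servo_tool", "payload": {
  "slide": [
    [0,0,0.5],
    [0,0,0],
    [0,0,0],
    [0,0,0],
    [0,0,0],
    [0,0,0],
    [0,0,0],
    [0,0,0]
  ],
  "spin": [0,0,0,0,0,0,0,0],
  "grip": [1,1,1,1,1,1,1,1]
}}

```text
time_s: 10.37
tcp_pos: [0.4882, -0.2789, 0.1213]
eef_rot: [0.05, 0.999, -0.0, 0.0]
force: [0.5, -0.1, -0.1]
finger_gap: 1.0
grip_force: 0.0
```

Run:
```python
from h import *
import pickle
p=camera('wrist');pickle.dump(p,open('w5.pkl','wb'))
print(units([.4878,-.2779,.0095]))
a=p['pixels'][:,:,::-1].copy()
for X in ([.4878,-.2779,.036],[.430,-.2717,.036],[.53,-.2826,.036]):
    u,v=proj(p,[X])[0]; cv2.circle(a,(int(u),int(v)),3,(0,0,255),1)
cv2.imwrite('pics/w5.png',a)
```

```text
(10.4167, array([ 0.488 , -0.279 ,  0.1211]), 'yang', 84.31, 'tilt', 0.05, 'units', array([0.013, 0.035, 3.719]), 'F', array([-1.1, -0.1, -0.1]), 0.0, 0.9961443406319268)
```

View pics/w5.png

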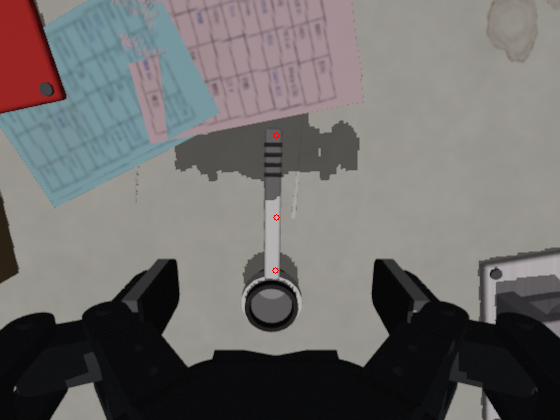

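The handle's centre column is ~273, slightly left of my prediction (276). The barrel top is at (272,303) and the handle end at row ~129.

Run:
```python
from h import *
import pickle
p=pickle.load(open('w5.pkl','rb'))
b=atz(p,271.5,304,.041);a=atz(p,273.5,132,.036);c=atz(p,272,270,.036)
print(b,a,c); d=(a-c)[:2];d/=np.linalg.norm(d);print(np.degrees(np.arctan2(d[1],d[0])))
g=np.r_[b[:2]+.072*d,.0095];print(g,units(g))
```

```text
[ 0.55547008 -0.28836758  0.041     ] [ 0.42727302 -0.27376193  0.036     ] [ 0.5294137  -0.28533583  0.036     ]
173.5351986758925
[ 0.48392791 -0.28026089  0.0095    ] (10.4167, array([ 0.488 , -0.279 ,  0.1211]), 'yang', 84.31, 'tilt', 0.05, 'units', array([ 0.133, -0.056,  3.719]), 'F', array([-1.1, -0.1, -0.1]), 0.0, 0.9961443406319268)
```

Emit:
{"api": "servo_tool", "payload": {
  "slide": [
    [0.08,-0.05,0.8],
    [0,0,0.8],
    [0,0,0.8],
    [0,0,0.6],
    [0,0,0.4],
    [0,0,0.3],
    [0,0,0],
    [0,0,0]
  ],
  "spin": [0,0,0,0,0,0,0,0],
  "grip": [1,1,1,1,1,1,1,1],
  "squeeze": 60
}}

```text
time_s: 11.08
tcp_pos: [0.4851, -0.2801, 0.0096]
eef_rot: [0.05, 0.999, 0.0, -0.0]
force: [-0.1, -0.3, -0.7]
finger_gap: 1.001
grip_force: 0.0
```

Emit:
{"api": "servo_tool", "payload": {
  "slide": [
    [0,0,0],
    [0,0,0],
    [0,0,0],
    [0,0,0],
    [0,0,0],
    [0,0,0],
    [0,0,0],
    [0,0,0]
  ],
  "spin": [0,0,0,0,0,0,0,0],
  "grip": [0,0,0,0,0,0,0,0],
  "squeeze": 60
}}

```text
time_s: 11.75
tcp_pos: [0.4853, -0.2803, 0.01]
eef_rot: [0.05, 0.999, -0.0, 0.0]
force: [-1.2, -0.0, 4.2]
finger_gap: 0.124
grip_force: 60.5
```

Emit:
{"api": "servo_tool", "payload": {
  "slide": [
    [0,0,0],
    [0,0,0],
    [0,0,0],
    [0,0,0],
    [0,0,0],
    [0,0,0],
    [0,0,0],
    [0,0,0]
  ],
  "spin": [0,0,0,0,0,0,0,0],
  "grip": [0,0,0,0,0,0,0,0],
  "squeeze": 60
}}

```text
time_s: 12.42
tcp_pos: [0.4853, -0.2804, 0.01]
eef_rot: [0.05, 0.999, -0.0, 0.0]
force: [-1.3, 0.2, 5.7]
finger_gap: 0.123
grip_force: 60.7
```

Emit:
{"api": "servo_tool", "payload": {
  "slide": [
    [0,0,-0.2],
    [0,0,-0.4],
    [0,0,-0.7],
    [0,0,-0.8],
    [0,0,-0.8],
    [0,0,-0.8],
    [0,0,-0.8],
    [0,0,-0.5]
  ],
  "spin": [0,0,0,0,0,0,0,0],
  "grip": [0,0,0,0,0,0,0,0]
}}

```text
time_s: 13.08
tcp_pos: [0.4854, -0.2803, 0.1617]
eef_rot: [0.05, 0.999, -0.0, 0.001]
force: [0.6, -0.4, -2.8]
finger_gap: 0.125
grip_force: 59.8
```

Emit:
{"api": "servo_tool", "payload": {
  "slide": [
    [0,0,0],
    [0,0,0],
    [0,0,0],
    [0,0,0],
    [0,0,0],
    [0,0,0],
    [0,0,0],
    [0,0,0]
  ],
  "spin": [0,0,0,0,0,0,0,0],
  "grip": [0,0,0,0,0,0,0,0]
}}

```text
time_s: 13.75
tcp_pos: [0.4849, -0.2801, 0.1591]
eef_rot: [0.05, 0.999, 0.0, -0.0]
force: [-0.2, -0.7, -2.6]
finger_gap: 0.128
grip_force: 59.8
```

Run:
```python
from h import *
import pickle
p=camera('wrist');pickle.dump(p,open('w6.pkl','wb'))
s=read_state();t=s['tcp_pos'];print(units([0,0,0]))
a=p['pixels'][200:420,160:400,::-1].copy()
cv2.imwrite('pics/w6.png',cv2.resize(a,None,fx=2.7,fy=2.7,interpolation=2))
r=R.from_quat(s['eef_rot'])
d=r.apply([-1,0,0])
for off,z in ((.072,.041),): 
    X=t+d*off; X[2]=t[2]-.01+z; print(proj(p,[X]))
d=camera('side');pickle.dump(d,open('d6.pkl','wb'))
cv2.imwrite('pics/d6.png',cv2.resize(d['pixels'][150:270,220:340,::-1],None,fx=4.8,fy=4.8,interpolation=2))
```

```text
(13.8, array([ 0.485 , -0.2801,  0.1593]), 'yang', 84.29, 'tilt', 0.03, 'units', array([17.015,  7.68 ,  5.319]), 'F', array([ 0.1, -0.1, -1.9]), 59.774980545043945, 0.12882938840400238)
[[274.93740883 448.20207504]]
```

View pics/d6.png

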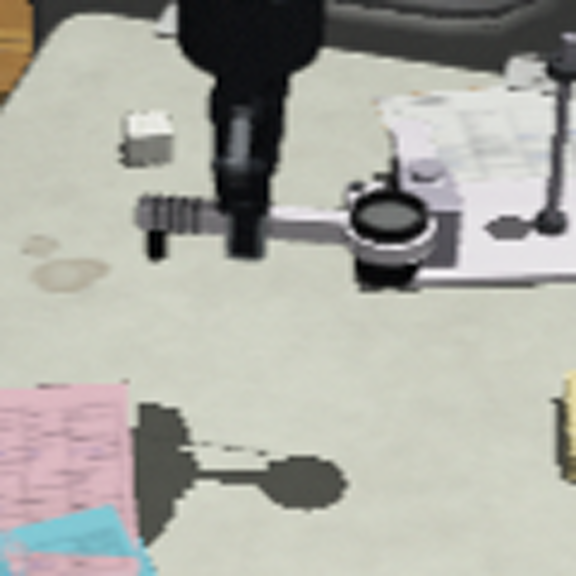

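The loupe is held clear of the bench and looks level. The barrel top is at d6-crop (388,215), the foot bottom at (157,260) and the barrel bottom at (386,288). I'll check the tilt against a level model.

Run:
```python
from h import *
import pickle
d=pickle.load(open('d6.pkl','rb'))
s=read_state();t=s['tcp_pos'];r=R.from_quat(s['eef_rot'])
dx=r.apply([-1,0,0]);base=t+dx*.072;base[2]=t[2]-.010
near=np.array([0,-1,0])
for n,X in (('top',base+[0,0,.041]),('bottom near',base+near*.017),('bottom near21',base+near*.021),('foot near',base-dx*.126+near*.006),('end top',base-dx*.136+[0,0,.036])):
    print(n,((proj(d,[X])[0]-[220,150])*4.8).round(1))
print(units([.597-dx[0]*.072,-.0507-dx[1]*.072,.1477]))
```

```text
top [380.6 208. ]
bottom near [378.3 288.7]
bottom near21 [378.5 293.2]
foot near [146.6 259.2]
end top [127.8 197.2]
(13.85, array([ 0.4851, -0.2802,  0.1594]), 'yang', 84.28, 'tilt', 0.01, 'units', array([-0.551,  7.983,  0.393]), 'F', array([-0.8,  0.2, -1.9]), 59.77482855319977, 0.12500902718007664)
```

Emit:
{"api": "servo_tool", "payload": {
  "slide": [
    [-0.05,0.3,0],
    [-0.05,0.6,0],
    [-0.05,0.8,0],
    [-0.05,0.8,0],
    [-0.05,0.8,0],
    [-0.05,0.8,0],
    [-0.05,0.8,0],
    [-0.05,0.8,0]
  ],
  "spin": [0,0,0,0,0,0,0,0],
  "grip": [0,0,0,0,0,0,0,0]
}}

```text
time_s: 14.52
tcp_pos: [0.5141, -0.1094, 0.1598]
eef_rot: [0.05, 0.999, 0.0, 0.0]
force: [0.2, -0.6, -2.4]
finger_gap: 0.128
grip_force: 59.7
```

Emit:
{"api": "servo_tool", "payload": {
  "slide": [
    [-0.05,0.8,0],
    [-0.05,0.7,0],
    [0,0.5,0.1],
    [0,0.28,0.1],
    [0,0,0.1],
    [0,0,0.09],
    [0,0,0],
    [0,0,0]
  ],
  "spin": [0,0,0,0,0,0,0,0],
  "grip": [0,0,0,0,0,0,0,0]
}}

```text
time_s: 15.18
tcp_pos: [0.5236, -0.0443, 0.1476]
eef_rot: [0.05, 0.999, -0.0, -0.0]
force: [-0.7, 0.1, -2.6]
finger_gap: 0.128
grip_force: 59.8
```

Run:
```python
from h import *
import pickle
s=read_state();r=R.from_quat(s['eef_rot']);dx=r.apply([-1,0,0])
print(units([.597-dx[0]*.0735,-.0507-dx[1]*.0735,.1477]))
d=camera('side');pickle.dump(d,open('d7.pkl','wb'));c=camera('scene');pickle.dump(c,open('c7.pkl','wb'))
A=cv2.resize(d['pixels'][120:220,260:360,::-1],(400,400),interpolation=2)
B=cv2.resize(c['pixels'][190:290,140:240,::-1],(400,400),interpolation=2)
cv2.imwrite('pics/f7.png',np.hstack([A,B]))
b=s['tcp_pos']+dx*.0735;b[2]=s['tcp_pos'][2]-.01
pts=[b,b+[0,0,.041],[.6818,-.045,.1377]]
print(((proj(d,pts)-[260,120])*4).round(),((proj(c,pts)-[140,190])*4).round())
```

```text
(15.1833, array([ 0.5236, -0.0443,  0.1476]), 'yang', 84.21, 'tilt', 0.03, 'units', array([-0.004,  0.035, -0.003]), 'F', array([-0.7,  0.1, -2.6]), 59.75705087184906, 0.12805890834254996)
[[197. 171.]
 [200. 123.]
 [310. 168.]] [[190. 143.]
 [182.  77.]
 [ 69. 112.]]
```

View pics/f7.png

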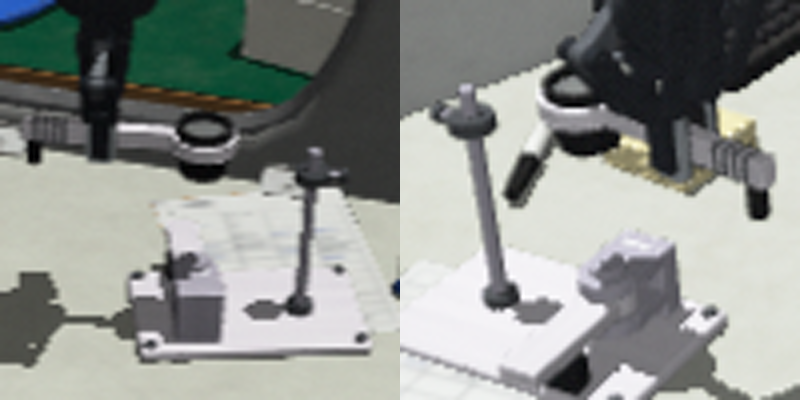

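Relative to the collar, the barrel matches prediction in both views: barrel top at side-crop (205,128), collar at (315,172). I'll let it settle and hand in.

Emit:
{"api": "servo_tool", "payload": {
  "slide": [
    [0,0.03,0],
    [0,0,0],
    [0,0,0],
    [0,0,0],
    [0,0,0],
    [0,0,0],
    [0,0,0],
    [0,0,0]
  ],
  "spin": [0,0,0,0,0,0,0,0],
  "grip": [0,0,0,0,0,0,0,0]
}}

```text
time_s: 15.95
tcp_pos: [0.524, -0.0425, 0.1479]
eef_rot: [0.05, 0.999, 0.0, 0.0]
force: [-0.1, 0.3, -3.0]
finger_gap: 0.13
grip_force: 59.8
```

```bash
python3 -c "
from h import *
s=read_state();print(s['tcp_pos'],abs(s['dq']).max());print(sign_off())"
```

```text
[ 0.52396872 -0.04254467  0.14793702] 0.0019836403034867956
the job is handed in; nothing more can be done
None
```

I pushed the pin fully home and handed in at about 16 s with the loupe held level over the pin head at collar height; the sign-off gave no verdict, so I can't confirm a pass.

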